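Open a double-latched instrument case

TASK

Open the black instrument case: turn the T-handle on its lid a quarter turn clockwise to undo the main latch, lift the lid a little until it comes up against its safety catch, then reach under the lid's front edge, feel for the catch's tongue in the hand recess, push it to the left (as you face the case's front) and, while holding it aside, lift the lid past it. Raise the lid until it stands nearly upright and leave it standing there; do not wrench the lid against the catch, bend the catch with a heavy push, or disturb the things standing beside the case.

Things in the scene. Friction and masses are not known exactly. Their poses are not given: they have to be found in the camera images.
- case: Black rugged instrument case, fixed on the bench: 240 mm deep (x), 340 wide (y), 148 high shut; the base is 110 mm high, the rest is lid. Origin: centre of its underside; x points from its front (which faces the robot) to its back, y to the left as seen from the front, z up.
- recess (a point): Hand recess in the middle of the case's front, open to the front, roofed by the lid: 200 mm wide (y -100 to 100 mm of the case), 39 deep (front at x -120, back wall at x -81 mm), sill at z 34 mm. This point: middle of its back wall's top edge (x -81, y 0, z 110 mm of the case). Axes as the case's.
- lid (a joint): Opening angle of the lid, rad: 0 shut, stop at 1.7. Part-balanced friction hinge: the lid stays where it is left. Lifting takes about 5 N at its front edge, 6 N at the T-handle. The lid is an inverted tray 38 mm high with a 2 mm front skirt. With the main latch undone it lifts to about 0.1 rad (front edge 23 mm up), where its front flange meets the safety catch.
- lid_hinge (a point): Middle of the lid's hinge axis, which runs along the case's y, at x 118 mm, z 112 mm of the case.
- lid_flange: Steel flange turned inward along the lid's front bottom edge: 9 mm deep, 300 wide, 4 thick, moving with the lid; the lid can be lifted by it from below. Origin: on its underside, 6 mm behind the lid's front face and 232 mm from the hinge axis; shut, it is at x -114, y 0, z 110 mm of the case.
- tee (a joint): Angle of the T-handle, rad: 0 latched (bar along the case's y), grows clockwise seen from above, stop at 1.6; the main latch is free of its keeper beyond 1.15. Friction 0.2 N m; it stays where it is left.
- tee_grip (a point): Grip point of the black T-handle on the lid's top: on its axis, 52 mm in front of the case's middle, centre of a bar 76 mm long, 14 thick, 20 high. The bar's top is 10 mm above this point, the lid's top 22 mm below it. The point's x axis runs square to the bar, its y axis along it; both turn with it.
- catch_plate: Slotted steel plate on the back wall of the hand recess, 2 mm thick, 124 wide, z 62 to 104 mm; it carries the safety catch, hidden behind the lid's edge. Origin and axes: same as the case's. The catch is clamped in the slot anywhere from 30 mm right to 30 mm left of the case's middle (not measured: feel for it). A push of 20 N bends the catch, 30 N of lid pull wrenches it.
- tongue_zone (a point): Middle of the slot (y 0) on the line of the catch's pin: x -87, z 105 mm of the case. The catch swivels on an upright 7 mm pin on this line, 30 mm right to 30 mm left of here; its clamp below is 18 mm wide, z 60 to 72, x -92 to -83. At rest its tongue, 5 mm thick, z 86 to 126, reaches 21 mm forward of the pin. Push it left (case +y) only; its spring resists with 2 to 8 N.
- nose_zone (a point): Above tongue_zone, at the height of the catch's nose (z 136 mm). At rest the nose, 4 mm wide, z 136 to 140, reaches 27 mm forward of the pin and stops the flange. It clears the flange at about 0.65 rad of swivel; stop at 1.05. It springs back when let go: hold it aside until the flange is 10 mm higher than where it met the nose.
- push_depth (a point): Good place for the foremost edge of the fingertips when pushing: 9 mm in front of the pin's line (x -96, y 0, z 95 mm of the case); rounded or tapered tips may go 3 mm deeper. Pushing the tongue 13 to 15 mm beyond first touch frees it. Reaching less deep than 15 mm in front of the pin, the fingers slip past the tongue before it is free; pushing 20 mm runs it hard against its stop.
- couplant: White couplant bottle, 62 mm across, 170 mm high, standing to the left of the case. Origin: centre of its underside. Leave it alone.
- refblock: Steel reference block 100 x 24 x 40 mm standing to the right of the case. Origin: centre of its underside. Leave it alone.
- probe: Small black angle probe 30 x 20 x 38 mm standing to the left of the case. Origin: centre of its underside. Leave it alone.

How it is judged:
By the outcome, as a careful person would: the job done as asked, in the order asked, and still so for the second after the job is handed in, with the robot touching nothing.
It also fails if it takes over 72 s, if anything falls off the work surface, if the arm or the gripper's body presses on something with over 40 N, if the wrist force passes 120 N, or if a joint passes its speed limit or range.

ROBOT

A 6-joint arm with a two-finger parallel gripper is mounted at the origin on the work surface. World frame = base frame: x ahead of the robot, y to its left, z up, the work surface at z = 0. Lengths are in m, angles in rad, forces in N, time in s.
With the tool pointing down it reaches from about 0.25 to 0.775 m from the base axis. Payload 4 kg.
Tool frame: the origin (TCP) lies at the very end of the fingers, on their centre line; the grasp point (between the pads) lies 19 mm behind it; z points along the fingers, y is the line along which they close (so a half turn about z gives the same grasp; the last joint's range is limited). The gripper opens to 94 mm and grips with 3 to 60 N. Pads are 16 mm wide; open, the fingers measure 119 mm over their backs; the gripper's body (75 mm by 177 mm) begins 78 mm behind the grasp point.
Start: joints at [-1.403, 0.087, 1.371, -0, 1.684, -0.103], TCP at [0.147, -0.53, 0.179] pointing down, gripper open.
Joint ranges: [-3.1, 3.1], [-0.76, 2.03], [0.27, 2.55], [-1.08, 4.22], [0.17, 2.65], [-2.57, 2.57]. Speed limits (rad/s): [2.79, 2.79, 3.14, 3.14, 3.14, 3.14].

INTERFACE

Orientations are given as [roll, pitch, yaw] about the fixed x, y, z axes, in that order (R = Rz(yaw) Ry(pitch) Rx(roll)).
In Python, from bench import robot gives the robot as it stands. The module is installed in compiled form; this text tells all that it offers.
- The arm moves only by the tool move_arm, never from a script. Its argument "deltas" is one flat list of numbers, 7 for each row, row after row: the turn, a rotation vector about the tool's x, y, z in rad, then the shift along the tool's x, y, z in cm, then the closure, from -1 (fully open) to 1 (shut). A call has 1 to 8 rows; each row is the pose to reach, as a shift and turn from the pose commanded when the call began, along the tool's axes at that moment; what a row does not reach only later rows make up. A row lasts 1/10 s, in which the tool goes at most 50 mm and 8.59 degrees, less where a joint would pass 70% of its speed; a pose out of reach is approached as far as the arm can. A call with a gripper value outside its range is refused whole. The fingers move at their own pace and stop on an object; the grip force is fixed at half the most. Time passes only in rows, so rows that repeat a pose let the fingers close. It gives the time, the measured TCP pose, the force, the opening and the grip force at its end, in the units of the state.
- robot.get_obs(): the state, without advancing time (a new reading comes with each control period).
- robot.snapshot(name): name is "scene" or "top" or "wrist"; returns a dict with "image" (480x640x3 uint8, red, green, blue), "depth" (480x640 float32, m along the optical axis (not along the pixel's ray), 0 where there is no reading), "fov_y" (degrees; the focal length in pixels is half the picture's height over the tangent of half this angle, whatever the lens; pixels are square), "cx", "cy" (the principal point, pixels), "origin" and "orientation" of the camera in the world; the wrist camera has in their place "T_tool_cam" (4x4, takes a point from camera to tool coordinates, whose origin is the TCP and whose axes are the flange's). Camera axes: x right, y up, looking along -z (the intrinsics and any distortion apply to the point x, -y, -z); pixel columns grow to the right and rows downward; lengths in m; the calibration is good to about 2 mm. A picture is of the moment at which its call begins: read the wrist's pose just before it.
- robot.close_job(): hands the job in; it is judged then, once.
The state is a dict: "time": time; "joint_positions": joint angles; "qvel": joint speeds; "joint_torque": joint torques, N m; "tool_pos": TCP position; "ee_rot": TCP orientation; "wrist_force": force on the tool from outside, world axes, zero at the start; "wrist_torque": the same for the moment, N m; "width": finger opening in m; "finger_force": force on a finger pad.
Only numpy, scipy, OpenCV 4.12 (cv2) and the standard library are available. Lean on these libraries where they do the work, as an engineer would, in place of code of your own. Each camera call takes 0.05 s, during which the arm holds its last target. There are 200 camera calls.

## Working session

There is one attempt and no reset: what is moved stays moved. The work goes in short steps, Python scripts to look and compute and a tool call to move; the robot and the scene stay as the last step left them, time stands still between calls to the robot, and variables do not carry over. Pictures are saved under pics/ and viewed, at most 10 in all, crops included, and the job is handed in when it is done.

Besides the shell and the picture viewer there is one more tool, called after "Emit:" as name(argument=value, ...), one argument or row to a line, values as JSON. move_arm: Moves the arm, as the interface text tells. Its arguments: {"type":"object","properties":{"deltas":{"type":"array","items":{"type":"number"}}},"required":["deltas"]}

```bash
mkdir -p pics; cat > h.py <<'E'
import numpy as np, cv2
from scipy.spatial.transform import Rotation as R
from bench import robot
def cloud(s,T=None):
    f=240/np.tan(np.radians(s["fov_y"])/2); d=s["depth"]
    v,u=np.mgrid[:480,:640]
    P=np.stack([(u-s["cx"])/f*d,-(v-s["cy"])/f*d,-d],-1)
    if T is None:
        o=np.array(s["orientation"]); M=o if o.shape==(3,3) else R.from_euler('xyz',o).as_matrix()
        return P@M.T+np.array(s["origin"])
    return P@T[:3,:3].T+T[:3,3]
def save(s,n): cv2.imwrite("pics/"+n,s["image"][:,:,::-1])
E
python3 - <<'E'
from h import *
for n in("top","scene"):
    s=robot.snapshot(n); save(s,n+"1.png"); P=cloud(s); np.save(n+".npy",P)
    print({k:v for k,v in s.items() if k not in("image","depth")})
o=robot.get_obs();print(o)
E
```

```text
{'fov_y': 57.312790263274714, 'cx': 315.5805568513414, 'cy': 234.54754556204847, 'origin': array([0.54971592, 0.03131366, 0.8819358 ]), 'orientation': array([ 0.17856001, -0.01566436, -1.54807028])}
{'fov_y': 53.96516324959315, 'cx': 317.05845284965034, 'cy': 232.1267771597889, 'origin': array([ 1.19499685, -0.10889406,  0.77521841]), 'orientation': array([ 0.69182507, -0.00221002,  1.30118743])}
{'time': 0.1, 'joint_positions': array([-1.40310935e+00,  8.79170486e-02,  1.37207052e+00,  1.22947552e-05,
        1.68361577e+00, -1.03100094e-01]), 'qvel': array([ 1.94255846e-05, -2.79204386e-03, -2.75112016e-03,  3.93731028e-04,
       -1.73051522e-03, -1.09372327e-03]), 'joint_torque': array([ 2.34732819e-03, -3.41251981e+01, -3.03301156e+01,  7.19536655e-02,
        3.04047810e-02, -1.03203220e-04]), 'tool_pos': array([ 0.14702854, -0.52942153,  0.17741818]), 'ee_rot': array([-3.13959390e+00, -2.19088927e-04,  2.70788224e-01]), 'wrist_force': array([ 0.13523703, -0.808731  ,  0.46590641]), 'wrist_torque': array([ 0.0146308 , -0.01097835, -0.00489815]), 'finger_force': 0.0, 'width': 0.09404434150298933}
```

View pics/top1.png

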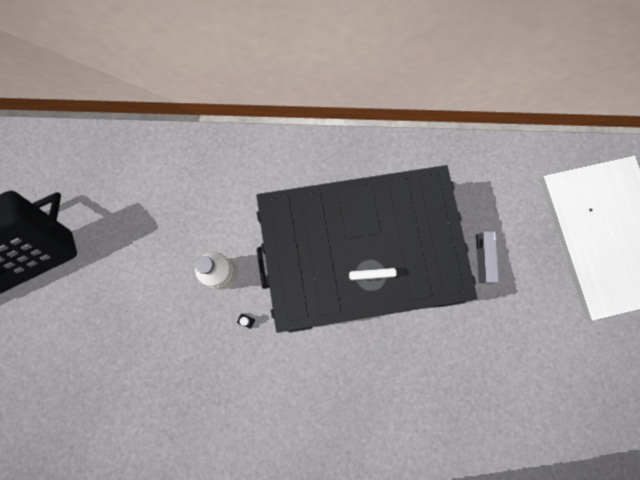

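View pics/scene1.png

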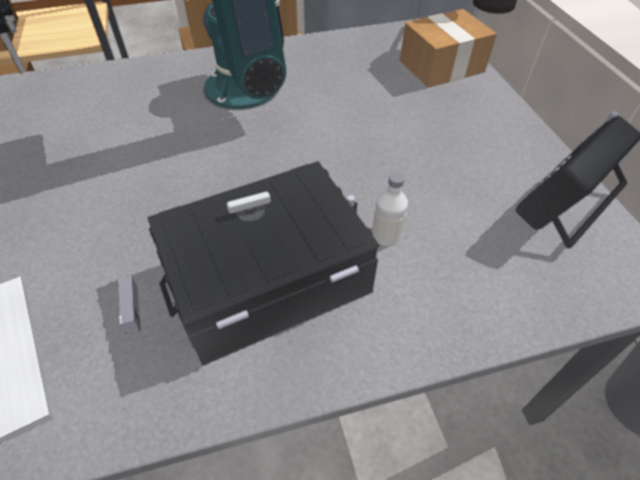

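Top view: the lid's corners are about (258,194), (447,167), (475,300) and (277,331). The T-bar runs (350,275)–(396,272), the bottle is at (213,268), the probe at (246,321) and the block at (488,257). The scene view agrees with this. Next I fit the poses.

```bash
python3 - <<'E'
from h import *
P=np.load("top.npy");S=np.load("scene.npy")
for nm,Q in(("top",P),("scene",S)):
    A=Q.reshape(-1,3)
    box=(A[:,0]>.2)&(A[:,0]<.85)&(A[:,1]>-.4)&(A[:,1]<.5)
    t=A[box&(A[:,2]>.138)&(A[:,2]<.154)]
    # largest cluster via grid mask
    g=np.zeros((700,1000),np.uint8); i=((t[:,0]-.2)*1000).astype(int); j=((t[:,1]+.45)*1000).astype(int); g[i,j]=1
    g=cv2.morphologyEx(g,cv2.MORPH_CLOSE,np.ones((9,9)));n,l,st,_=cv2.connectedComponentsWithStats(g)
    k=1+st[1:,4].argmax(); c=t[l[i,j]==k]
    r=cv2.minAreaRect(c[:,:2].astype(np.float32)); print(nm,"lid",r,np.median(c[:,2]),len(c))
    b=A[box&(A[:,2]>.168)&(A[:,2]<.19)&(np.hypot(*(A[:,:2]-np.array(r[0])).T)<.12)]
    print("bar",cv2.minAreaRect(b[:,:2].astype(np.float32)),np.percentile(b[:,2],[5,50,95]),len(b), b.mean(0))
    for p in([ (213,268),(246,321),(488,240),(488,270)] if nm=="top" else []): print(p,Q[p[1],p[0]])
E
```

```text
top lid ((0.6653103232383728, -0.06105601787567139), (0.24142229557037354, 0.3484143614768982), 10.595951080322266) 0.14816001495370457 27325
bar ((0.6163457632064819, -0.06999858468770981), (0.014291343279182911, 0.07615586370229721), 5.691276550292969) [0.17441729 0.17847311 0.18082666] 411 [ 0.61572753 -0.06919792  0.17821683]
(213, 268) [0.62144215 0.19302242 0.14671911]
(246, 321) [0.53370552 0.14886225 0.03672074]
(488, 240) [ 0.69965348 -0.31570076  0.04044493]
(488, 270) [ 0.64105955 -0.31381198  0.03825092]
scene lid ((0.6644899249076843, -0.06225964426994324), (0.24355335533618927, 0.34820932149887085), 10.47938060760498) 0.14873436414909624 21190
bar ((0.6163551807403564, -0.07231941819190979), (0.016300808638334274, 0.07456999272108078), 4.854013919830322) [0.16935142 0.17791688 0.18082678] 405 [ 0.61882245 -0.07238074  0.17670623]
```

```bash
cat >> h.py <<'E'
C=np.array([.665,-.0615,0]); YAW=.184
CR=R.from_euler('z',YAW)
def w(p): return C+CR.apply(np.array(p)/1000)   # case mm -> world
def rel(pos,rot):
    o=robot.get_obs(); r=R.from_euler('xyz',o["ee_rot"])
    rot=rot if isinstance(rot,R) else R.from_euler('xyz',rot)
    print("t",round(o["time"],2),"turn",(r.inv()*rot).as_rotvec().round(3),"cm",(r.inv().apply(np.array(pos)-o["tool_pos"])*100).round(2),
     "q",o["joint_positions"].round(3),"F",o["wrist_force"].round(1))
E
python3 -c "
from h import *
rel([.6155,-.071,.25],[np.pi,0,1.666])"
```

```text
t 0.1 turn [-0.002 -0.002 -1.395] cm [ 57.4  -31.65  -7.18] q [-1.403  0.088  1.372  0.     1.684 -0.103] F [ 0.1 -0.8  0.5]
```

Emit:
move_arm(
  deltas=[0,0,-0.15,4,-2,-4,-1,0,0,-0.3,9,-5,-7.2,-1,0,0,-0.45,13.5,-7.3,-7.2,-1,0,0,-0.6,18,-9.8,-7.2,-1,0,0,-0.7,22.3,-12.2,-7.2,-1,0,0,-0.8,26.6,-14.6,-7.2,-1,0,0,-0.9,31,-17,-7.2,-1,0,0,-1.0,35.3,-19.4,-7.2,-1],
)

```text
time: 0.9
tool_pos: [0.4197, -0.2632, 0.2501]
ee_rot: [-3.141, 0.0, 1.275]
wrist_force: [1.2, -0.4, -0.4]
width: 0.0939
finger_force: 0.0
```

```bash
python3 -c "
from h import *
rel([.6155,-.071,.20],[np.pi,0,1.666])"
```

```text
t 0.9 turn [-0.    -0.    -0.391] cm [24.09 13.13  5.01] q [-0.675 -0.038  1.358 -0.     1.822 -0.379] F [ 1.2 -0.4 -0.4]
```

Emit:
move_arm(
  deltas=[0,0,-0.08,4,2.2,0,-1,0,0,-0.16,8,4.4,0,-1,0,0,-0.24,12,6.5,1,-1,0,0,-0.31,16,8.7,2,-1,0,0,-0.39,20,10.9,3,-1,0,0,-0.39,24.1,13.1,4,-1,0,0,-0.39,24.1,13.1,5,-1,0,0,-0.39,24.1,13.1,5,-1],
)

```text
time: 1.7
tool_pos: [0.614, -0.0726, 0.197]
ee_rot: [-3.135, -0.001, 1.663]
wrist_force: [0.2, -0.4, -0.4]
width: 0.0938
finger_force: 0.0
```

```bash
python3 - <<'E'
from h import *
o=robot.get_obs(); s=robot.snapshot("wrist"); save(s,"w1.png")
T=np.eye(4); r=R.from_euler('xyz',o["ee_rot"]).as_matrix(); T[:3,:3]=r;T[:3,3]=o["tool_pos"]
P=cloud(s,T@np.array(s["T_tool_cam"])).reshape(-1,3)
b=P[(P[:,2]>.172)&(P[:,2]<.184)&(np.hypot(P[:,0]-.616,P[:,1]+.071)<.06)]
print(cv2.minAreaRect(b[:,:2].astype(np.float32)),len(b),np.median(b[:,2]))
rel([.6155,-.071,.154],[np.pi,0,1.666])
E
```

```text
((0.616028368473053, -0.06993164867162704), (0.013532808981835842, 0.07485309988260269), 5.730444431304932) 2468 0.17998591250067475
t 1.75 turn [-0.004 -0.    -0.005] cm [0.25 0.19 4.48] q [-2.110e-01  2.420e-01  1.154e+00 -1.000e-03  1.749e+00 -3.010e-01] F [-0.7 -0.6  0.4]
```

View pics/w1.png

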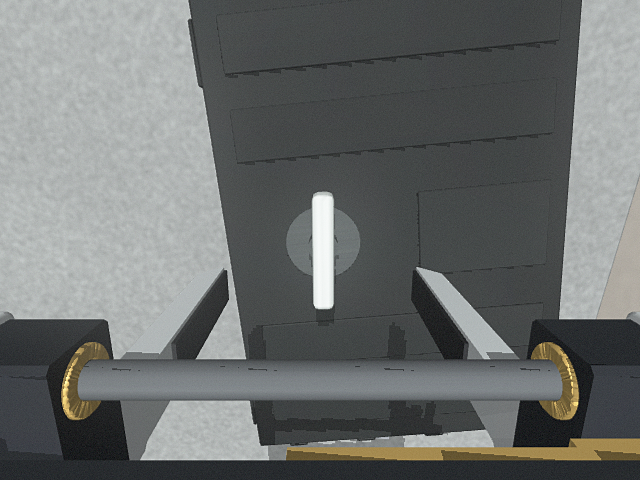

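The wrist view shows the white bar at (322,250), between the open fingers. I'll descend and close.

Emit:
move_arm(
  deltas=[0,0,0,0.3,0.2,2.2,-1,0,0,0,0.3,0.2,4.4,-0.3,0,0,0,0.3,0.2,4.4,1,0,0,0,0.3,0.2,4.4,1,0,0,0,0.3,0.2,4.4,1,0,0,0,0.3,0.2,4.4,1,0,0,0,0.3,0.2,4.4,1,0,0,0,0.3,0.2,4.4,1],
)

```text
time: 2.55
tool_pos: [0.6171, -0.0704, 0.1572]
ee_rot: [3.141, 0.0, 1.661]
wrist_force: [0.3, -1.0, 0.2]
width: 0.0415
finger_force: 0.0
```

Emit:
move_arm(
  deltas=[0,0,0,0,0,0.2,1,0,0,0,0,0,0.2,1,0,0,0,0,0,0.2,1,0,0,0,0,0,0.2,1],
)

```text
time: 2.95
tool_pos: [0.6168, -0.0703, 0.1543]
ee_rot: [-3.141, 0.0, 1.661]
wrist_force: [-0.0, -0.1, 0.5]
width: 0.0096
finger_force: 0.0
```

Emit:
move_arm(
  deltas=[0,0,0,0,0,0,1,0,0,0,0,0,0,1],
)

```text
time: 3.15
tool_pos: [0.6168, -0.0703, 0.1545]
ee_rot: [3.142, 0.0, 1.661]
wrist_force: [0.4, -0.7, -0.5]
width: 0.0007
finger_force: 0.0
```

```bash
python3 - <<'E'
from h import *
s=robot.snapshot("wrist"); save(s,"w2.png")
E
```

```text
(no output)
```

View pics/w2.png

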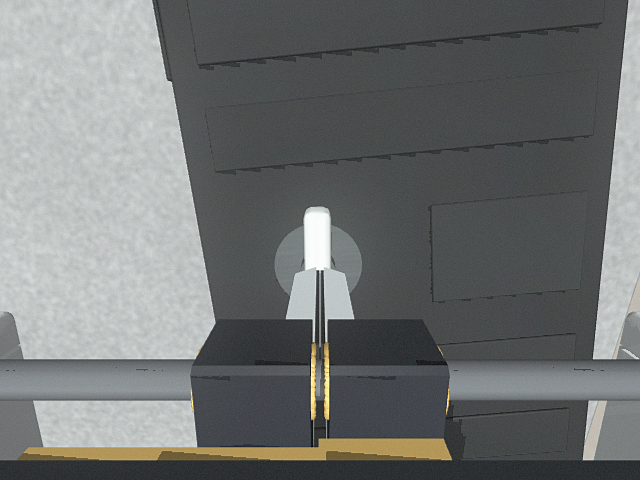

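The fingers have shut on nothing: they end at (320,270), at the near end of the bar (317,207–270). I'll check where the tips really are.

```bash
python3 - <<'E'
from h import *
o=robot.get_obs(); s=robot.snapshot("wrist"); print(o["tool_pos"],o["wrist_torque"],o["width"])
Tc=np.array(s["T_tool_cam"]); print(Tc.round(4),s["fov_y"],s["cx"],s["cy"])
P=cloud(s,Tc)
for u,v in((305,275),(340,275),(320,265),(317,212),(317,240),(305,290),(340,300),(300,315),(250,350),(450,200)): print(u,v,P[v,u].round(4))
f=240/np.tan(np.radians(s["fov_y"])/2)
for q in([0,0,0],[0,0,-.019]):
    c=np.linalg.inv(Tc)@np.r_[q,1]; print("tcp px",s["cx"]+f*c[0]/-c[2], s["cy"]-f*c[1]/-c[2])
E
```

```text
[ 0.61682118 -0.07031848  0.15447399] [-0.01896043 -0.08967404 -0.04257744] 0.0006178460406609482
[[ 2.000e-04  9.680e-01  2.511e-01  7.310e-02]
 [ 1.000e+00 -0.000e+00 -9.000e-04  4.000e-04]
 [-8.000e-04  2.511e-01 -9.680e-01 -2.068e-01]
 [ 0.000e+00  0.000e+00  0.000e+00  1.000e+00]] 65.18908503504203 319.59406862258766 234.62775120683514
305 275 [ 0.0101 -0.0063 -0.0398]
340 275 [ 0.0097  0.0103 -0.0389]
320 265 [ 0.01    0.0008 -0.0252]
317 212 [ 0.0372 -0.0007 -0.0239]
317 240 [ 0.0235 -0.0007 -0.0261]
305 290 [ 0.0097 -0.0057 -0.0569]
340 300 [ 0.0096  0.0088 -0.0669]
300 315 [ 0.0096 -0.0067 -0.0802]
250 350 [ 0.0333 -0.0129 -0.1422]
450 200 [0.0385 0.0751 0.0055]
tcp px 318.51641411318576 266.9814866645797
tcp px 318.4467651148741 278.9036974102542
```

```bash
python3 - <<'E'
from h import *
s=robot.snapshot("wrist"); P=cloud(s,np.array(s["T_tool_cam"]))
for v in range(258,290,3): print(v,[tuple((P[v,u]*1000).round(0).astype(int)) for u in(288,296,302,308,314,322,330,338,346)])
o=robot.get_obs(); t=robot.snapshot("scene"); save(t,"s2.png"); Q=cloud(t)
# fingertip region in the scene view
f=240/np.tan(np.radians(t["fov_y"])/2); M=R.from_euler('xyz',t["orientation"])
for p in(o["tool_pos"],o["tool_pos"]+[0,0,.035]):
    c=M.inv().apply(p-t["origin"]); u,v=t["cx"]+f*c[0]/-c[2], t["cy"]-f*c[1]/-c[2]; print(u,v)
u0,v0=int(u),int(v)
cv2.imwrite("pics/s2c.png",cv2.resize(t["image"][v0-60:v0+60,u0-80:u0+80,::-1],None,fx=5,fy=5))
E
```

```text
258 [(np.int64(4), np.int64(-18), np.int64(5)), (np.int64(4), np.int64(-13), np.int64(4)), (np.int64(4), np.int64(-10), np.int64(4)), (np.int64(14), np.int64(-5), np.int64(-26)), (np.int64(14), np.int64(-2), np.int64(-26)), (np.int64(14), np.int64(2), np.int64(-26)), (np.int64(13), np.int64(6), np.int64(-23)), (np.int64(4), np.int64(11), np.int64(4)), (np.int64(4), np.int64(16), np.int64(4))]
261 [(np.int64(2), np.int64(-18), np.int64(4)), (np.int64(3), np.int64(-13), np.int64(3)), (np.int64(4), np.int64(-10), np.int64(-1)), (np.int64(12), np.int64(-5), np.int64(-26)), (np.int64(13), np.int64(-2), np.int64(-27)), (np.int64(12), np.int64(2), np.int64(-26)), (np.int64(11), np.int64(6), np.int64(-22)), (np.int64(2), np.int64(12), np.int64(5)), (np.int64(2), np.int64(16), np.int64(5))]
264 [(np.int64(0), np.int64(-18), np.int64(4)), (np.int64(0), np.int64(-13), np.int64(5)), (np.int64(5), np.int64(-9), np.int64(-8)), (np.int64(11), np.int64(-5), np.int64(-26)), (np.int64(10), np.int64(-2), np.int64(-25)), (np.int64(11), np.int64(2), np.int64(-27)), (np.int64(10), np.int64(6), np.int64(-2
[... 2686 characters left out ...]
(np.int64(9), np.int64(-2), np.int64(-51)), (np.int64(8), np.int64(2), np.int64(-48)), (np.int64(10), np.int64(5), np.int64(-51)), (np.int64(10), np.int64(9), np.int64(-52)), (np.int64(10), np.int64(12), np.int64(-51))]
288 [(np.int64(-15), np.int64(-18), np.int64(3)), (np.int64(10), np.int64(-10), np.int64(-56)), (np.int64(10), np.int64(-7), np.int64(-55)), (np.int64(10), np.int64(-4), np.int64(-56)), (np.int64(10), np.int64(-2), np.int64(-55)), (np.int64(8), np.int64(2), np.int64(-50)), (np.int64(10), np.int64(5), np.int64(-55)), (np.int64(9), np.int64(9), np.int64(-53)), (np.int64(10), np.int64(12), np.int64(-55))]
250.70312595613768 208.97662472200216
248.54797343762448 195.2622264848348
```

View pics/s2c.png

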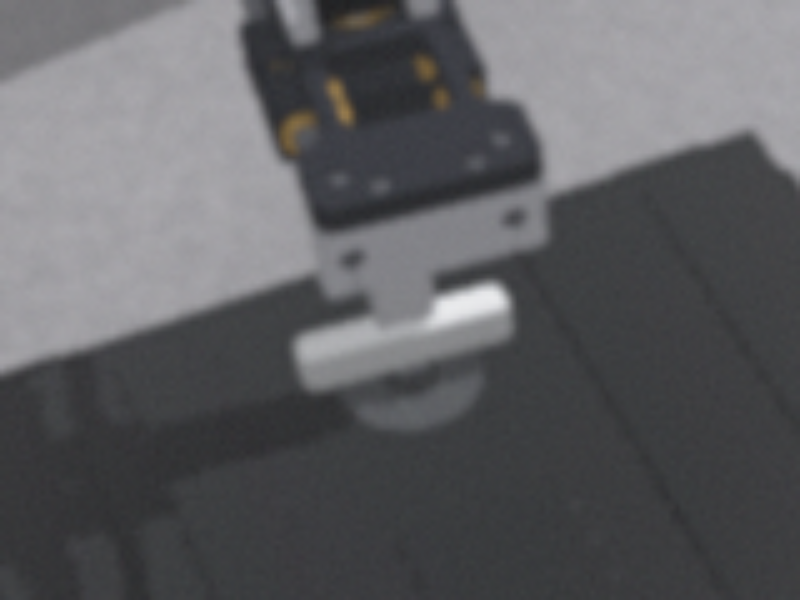

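The close-up shows the closed fingertips resting above the bar (tip at about (400,320)), not around it. So the real tips end short of the reported TCP. I'll open and measure the tips again.

Emit:
move_arm(
  deltas=[0,0,0,0,0,0,-0.3,0,0,0,0,0,0,-0.3,0,0,0,0,0,0,-0.3,0,0,0,0,0,0,-0.3,0,0,0,0,0,0,-0.3,0,0,0,0,0,0,-0.3],
)

```text
time: 3.95
tool_pos: [0.6168, -0.0703, 0.1545]
ee_rot: [3.142, 0.0, 1.661]
wrist_force: [0.0, -0.1, -0.4]
width: 0.045
finger_force: 0.0
```

```bash
python3 - <<'E'
from h import *
o=robot.get_obs(); print(o["width"],o["tool_pos"],o["wrist_force"])
s=robot.snapshot("wrist"); save(s,"w3.png"); P=cloud(s,np.array(s["T_tool_cam"])).reshape(-1,3)
m=(abs(P[:,0])<.02)&(P[:,2]>-.10)&(P[:,2]<-.003)
q=P[m]; 
for a in(-1,1):
    k=q[(a*q[:,1]>.012)&(a*q[:,1]<.07)]; print(a,len(k),k.max(0),k.min(0),np.percentile(k[:,2],[90,99]))
    for z in np.arange(-.1,0,.01):
        b=k[(k[:,2]>z)&(k[:,2]<z+.01)]
        if len(b): print(round(z,3),len(b),b[:,:2].min(0).round(4),b[:,:2].max(0).round(4))
E
```

```text
0.045001574258249 [ 0.61679486 -0.07032689  0.15445937] [ 0.02562755 -0.14399946 -0.35710292]
-1 3329 [ 0.01081707 -0.02171527 -0.02653877] [-0.00831387 -0.03434781 -0.09995562] [-0.04209861 -0.02978858]
-0.1 737 [-0.0019 -0.0343] [ 0.0108 -0.0217]
-0.09 651 [-0.0083 -0.0343] [ 0.0106 -0.0217]
-0.08 541 [-0.0082 -0.034 ] [ 0.0104 -0.0217]
-0.07 456 [-0.0078 -0.0342] [ 0.0105 -0.0217]
-0.06 357 [-0.0076 -0.034 ] [ 0.0105 -0.0218]
-0.05 319 [-0.0077 -0.0337] [ 0.0104 -0.0218]
-0.04 232 [-0.008  -0.0338] [ 0.0104 -0.0218]
-0.03 36 [-0.0035 -0.0267] [ 0.0101 -0.0219]
1 3323 [ 0.01070935  0.03538435 -0.02666752] [-0.00807109  0.02272696 -0.09999159] [-0.04204009 -0.03012046]
-0.1 743 [-0.0017  0.0227] [0.0107 0.0352]
-0.09 637 [-0.0075  0.0227] [0.0107 0.0353]
-0.08 547 [-0.0081  0.0228] [0.0106 0.0352]
-0.07 451 [-0.0078  0.0228] [0.0106 0.0354]
-0.06 361 [-0.0074  0.0228] [0.0104 0.035 ]
-0.05 308 [-0.0076  0.0229] [0.0104 0.035 ]
-0.04 243 [-0.0077  0.0229] [0.0103 0.0349]
-0.03 33 [-0.005   0.0229] [0.01   0.0272]
```

The real fingertips sit about 28 mm behind the reported TCP, at tool z = −0.028, so I'll allow for that from here. I'll go down 2.6 cm more and close.

Emit:
move_arm(
  deltas=[0,0,0,0,0,1.3,-0.3,0,0,0,0,0,2.6,-0.3,0,0,0,0,0,2.6,1,0,0,0,0,0,2.6,1,0,0,0,0,0,2.6,1,0,0,0,0,0,2.6,1,0,0,0,0,0,2.6,1],
)

```text
time: 4.7
tool_pos: [0.6171, -0.0704, 0.1291]
ee_rot: [3.141, 0.0, 1.661]
wrist_force: [0.2, 0.5, -1.4]
width: 0.0243
finger_force: 0.0
```

Emit:
move_arm(
  deltas=[0,0,0,0,0,0,1,0,0,0,0,0,0,1,0,0,0,0,0,0,1],
)

```text
time: 5.0
tool_pos: [0.6158, -0.0705, 0.1289]
ee_rot: [-3.14, 0.0, 1.661]
wrist_force: [-4.4, -1.5, 3.5]
width: 0.0183
finger_force: 30.0
```

Emit:
move_arm(
  deltas=[0,0,0,0,0,0,0,0,0,0,0,0,-0.7,0,0,0,0,0,0,-0.7,1,0,0,0,0,0,-0.7,1,0,0,0,0,0,-0.7,1,0,0,0,0,0,-0.7,1],
)

```text
time: 5.6
tool_pos: [0.6157, -0.0705, 0.1355]
ee_rot: [-3.139, 0.0, 1.661]
wrist_force: [-3.4, 0.4, 3.1]
width: 0.014
finger_force: 30.0
```

Emit:
move_arm(
  deltas=[0,0,0.14,0,0,0,1,0,0,0.28,0,0,0,1,0,0,0.42,0,0,0,1,0,0,0.56,0,0,0,1,0,0,0.7,0,0,0,1,0,0,0.84,0,0,0,1,0,0,0.98,0,0,0,1,0,0,1.12,0,0,0,1],
)

```text
time: 6.4
tool_pos: [0.6164, -0.0707, 0.1355]
ee_rot: [3.141, 0.001, 0.535]
wrist_force: [-1.8, -1.3, 2.1]
width: 0.0138
finger_force: 30.0
```

Emit:
move_arm(
  deltas=[0,0,0.12,0,0,0,1,0,0,0.24,0,0,0,1,0,0,0.26,0,0,0,1,0,0,0.26,0,0,0,1],
)

```text
time: 6.8
tool_pos: [0.6164, -0.0708, 0.1355]
ee_rot: [3.141, 0.001, 0.282]
wrist_force: [-2.6, -1.8, 1.6]
width: 0.0138
finger_force: 30.0
```

```bash
python3 -c "
from h import *
o=robot.get_obs();print(o)"
```

```text
{'time': 6.8, 'joint_positions': array([-2.05137799e-01,  2.55916428e-01,  1.26139309e+00, -1.03277760e-03,
        1.62478589e+00,  1.08325001e+00]), 'qvel': array([ 8.09940926e-04, -6.59044106e-04, -5.76874945e-05,  7.90669243e-04,
        1.16874194e-03, -7.43519097e-03]), 'joint_torque': array([  1.273061  , -39.66531873, -30.18266559,   0.84315168,
        -0.98441854,   0.23835953]), 'tool_pos': array([ 0.61642915, -0.0708427 ,  0.13550606]), 'ee_rot': array([3.14091702e+00, 9.27274890e-04, 2.82352729e-01]), 'wrist_force': array([-2.55294236, -1.75740691,  1.57856242]), 'wrist_torque': array([-0.32123427,  0.59512426,  0.15403016]), 'finger_force': 29.989356994628906, 'width': 0.013762170843802088}
```

Emit:
move_arm(
  deltas=[0.002,-0.02,0,0.05,0,-0.33,1,0.004,-0.04,0,0.11,0.01,-0.67,1,0.006,-0.06,0,0.17,0.02,-1.0,1,0.008,-0.08,0,0.24,0.02,-1.33,1,0.008,-0.08,0,0.24,0.02,-1.33,1],
)

```text
time: 7.3
tool_pos: [0.6185, -0.0704, 0.1486]
ee_rot: [-3.134, 0.085, 0.281]
wrist_force: [-5.4, -3.4, 0.1]
width: 0.0134
finger_force: 30.0
```

Emit:
move_arm(
  deltas=[0.001,-0.01,0,0.04,0,-0.17,1,0.001,-0.01,0,0.04,0,-0.17,1],
)

```text
time: 7.5
tool_pos: [0.6188, -0.0704, 0.15]
ee_rot: [-3.132, 0.095, 0.281]
wrist_force: [-5.2, -3.5, -2.0]
width: 0.0139
finger_force: 30.0
```

Emit:
move_arm(
  deltas=[0.001,-0.01,0,0.04,0,-0.17,1,0.001,-0.01,0,0.04,0,-0.17,1],
)

```text
time: 7.7
tool_pos: [0.6191, -0.0703, 0.1515]
ee_rot: [-3.131, 0.105, 0.281]
wrist_force: [-5.7, -3.8, -1.2]
width: 0.0137
finger_force: 30.0
```

Emit:
move_arm(
  deltas=[0.001,-0.01,0,0.04,0,-0.17,1,0.001,-0.01,0,0.04,0,-0.17,1],
)

```text
time: 7.9
tool_pos: [0.619, -0.0703, 0.1519]
ee_rot: [-3.13, 0.118, 0.281]
wrist_force: [-6.3, -4.4, -4.2]
width: 0.0139
finger_force: 30.0
```

```bash
cat >> h.py <<'E'
def lidang():
    A=cloud(robot.snapshot("scene")).reshape(-1,3); q=CR.inv().apply(A-C)
    m=(abs(q[:,1])<.15)&(q[:,0]>-.11)&(q[:,0]<.1)&(abs(q[:,1]+.0)>.05)&(q[:,2]>.14)&(q[:,2]<.185); q=q[m]
    for _ in range(4):
        p=np.polyfit(q[:,0],q[:,2],1); e=abs(np.polyval(p,q[:,0])-q[:,2]); q=q[e<max(.003,2*e.std()*.6)]
    return -np.arctan(p[0]),len(q)
E
python3 -c "
from h import *
print(lidang(),robot.get_obs()['wrist_force'])"
```

```text
(np.float64(0.09423173411220101), 10981) [-6.76748363 -5.03559928 -4.39208351]
```

Emit:
move_arm(
  deltas=[0,0,0,0,0,0,0.3,0,0,0,0,0,0,-0.1,0,0,0,0,0,0,-0.3,0,0,0,0,0,-3,-0.3,0,0,0,0,0,-7,-0.3,0,0,0,-2,0,-10,0.5,0,0,0,-5,0,-10,1],
)

```text
time: 8.65
tool_pos: [0.5868, -0.0809, 0.2642]
ee_rot: [-3.135, 0.1, 0.283]
wrist_force: [0.2, 0.4, 0.2]
width: 0.0409
finger_force: 0.0
```

```bash
cat >> h.py <<'E'
OFF=np.array([.001,0,-.028])
def pose(tip,beta,dyaw=0):   # tip: case mm; beta: tilt from straight down towards the case
    rot=R.from_euler('z',YAW+dyaw)*R.from_euler('y',-beta)*R.from_euler('x',np.pi)
    return w(tip)-rot.apply(OFF),rot
def tip():
    o=robot.get_obs(); r=R.from_euler('xyz',o["ee_rot"])
    return (CR.inv().apply(o["tool_pos"]+r.apply(OFF)-C)*1000).round(1)
E
python3 -c "
from h import *
print(tip(),lidang())
rel(*pose([-210,-53,200],.7))
rel(*pose([-165,-53,100],.87))"
```

```text
[-76.7  -4.6 292. ] (np.float64(0.09356286807631474), 11033)
t 8.7 turn [-0.036  0.805  0.092] cm [-10.16   3.81   9.7 ] q [-0.209  0.26   1.008 -0.047  1.97   1.066] F [-0.5 -0.7  1.3]
t 8.7 turn [-0.044  0.975  0.09 ] cm [-4.34  4.34 18.81] q [-0.209  0.26   1.008 -0.047  1.97   1.066] F [-0.5 -0.7  1.3]
```

Emit:
move_arm(
  deltas=[-0.005,0.13,0.015,-3,0.6,0,1,-0.01,0.26,0.03,-6,1.2,0,1,-0.02,0.4,0.045,-9,1.8,2,1,-0.025,0.54,0.06,-10.2,2.5,4.5,1,-0.03,0.67,0.08,-10.2,3.2,7,1,-0.036,0.8,0.092,-10.2,3.8,9.7,1,-0.036,0.8,0.092,-10.2,3.8,9.7,1],
)

```text
time: 9.4
tool_pos: [0.4745, -0.1402, 0.1504]
ee_rot: [-3.1, -0.668, 0.153]
wrist_force: [-1.7, 1.2, -5.7]
width: 0.0005
finger_force: 0.0
```

```bash
cat > fit.py <<'E'
from h import *
from scipy.optimize import least_squares
o=robot.get_obs()
D=[([-1.40311,.087917,1.37207,0,1.68362,-.1031],[.14703,-.52942,.17742],[-3.1396,-.0002,.27079]),
([-.675,-.038,1.358,0,1.822,-.379],[.4197,-.2632,.2501],[-3.141,0,1.275]),
([-.211,.242,1.154,-.001,1.749,-.301],[.614,-.0726,.197],[-3.135,-.001,1.663]),
([-.20514,.25592,1.26139,-.00103,1.62479,1.08325],[.61643,-.07084,.13551],[3.14092,.00093,.28235]),
([-.209,.26,1.008,-.047,1.97,1.066],[.5868,-.0809,.2642],[-3.135,.1,.283]),
(o["joint_positions"],o["tool_pos"],o["ee_rot"])]
E_=R.from_euler
def fk(p,q):
    h,r0,L1,a,L2,Lt,d=p
    A=E_('z',q[0]); B=E_('y',q[1]); Cc=E_('y',q[2]); 
    r=A*B; pos=A.apply([r0,d,h])+r.apply([0,0,L1]); r=r*Cc; pos=pos+r.apply([a,0,L2])
    r=r*E_('z',q[3])*E_('y',q[4]); pos=pos+r.apply([0,0,Lt]); r=r*E_('z',q[5])
    return pos,r
def res(p): return np.concatenate([fk(p,q)[0]-x for q,x,_ in D]+[(np.array(p)-P0)*1e-3])
P0=np.array([.3,0,.4,0,.4,.25,.05])
s=least_squares(res,P0); p=s.x
if __name__=="__main__":
    print(p.round(4),(s.fun[:18].reshape(-1,3)*1000).round(1).tolist())
    for q,x,e in D: print(((fk(p,q)[1]).inv()*E_('xyz',e)).as_rotvec().round(3))
    print(o["joint_positions"].round(3),tip())
E
python3 fit.py
```

```text
[0.1619 0.0019 0.4482 0.1105 0.4973 0.3763 0.0574] [[0.8, -0.3, -0.2], [1.7, -0.6, -0.3], [1.2, -0.9, 1.4], [-0.1, 0.8, -0.1], [-2.7, -1.0, -0.6], [-0.6, 0.7, -0.2]]
[-0.    -0.     1.571]
[0.    0.    1.571]
[0.002 0.003 1.568]
[-0.    -0.     1.571]
[-0.005  0.004  1.568]
[0.    0.    1.571]
[-0.844 -0.439  2.034  0.61   1.245  0.449] [-218.2  -43.2  172.9]
```

```bash
cat > ik.py <<'E'
from fit import *
lo=np.array([-3.1,-.76,.27,-1.08,.17,-2.57]);hi=np.array([3.1,2.03,2.55,4.22,2.65,2.57])
F=E_('z',np.pi/2)
def ik(pos,rot,seed):
    f=lambda q:np.r_[(fk(p,q)[0]-pos)*5,((fk(p,q)[1]*F).inv()*rot).as_rotvec()]
    s=least_squares(f,np.clip(seed,lo+1e-3,hi-1e-3),bounds=(lo,hi)); return s.x,np.abs(s.fun).max()
if __name__=="__main__":
    rng=np.random.default_rng(0); q0=o["joint_positions"]
    for name,t in(("in",[-101,-53,100]),("out",[-175,-53,100])):
      for beta in(.5,.7,.87,1.05,1.25,1.5):
        S=[]
        for i in range(14):
            x,e=ik(*pose(t,beta),q0 if i==0 else rng.uniform(lo,hi))
            if e<2e-3 and not any(np.allclose(x,y,atol=.05) for y in S): S.append(x)
        print(name,beta,[y.round(2).tolist() for y in S])
E
python3 ik.py
```

```text
in 0.5 [[-0.51, -0.07, 1.83, 0.37, 1.01, 0.74]]
in 0.7 [[-0.6, -0.14, 1.98, 0.64, 0.87, 0.47]]
in 0.87 [[-0.68, -0.16, 2.09, 0.94, 0.81, 0.16]]
in 1.05 [[-0.77, -0.13, 2.19, 1.3, 0.82, -0.22]]
in 1.25 [[-0.84, -0.01, 2.27, 1.66, 0.95, -0.62]]
in 1.5 [[-0.89, 0.24, 2.3, 1.96, 1.24, -1.02]]
out 0.5 [[-0.63, -0.22, 1.96, 0.41, 1.08, 0.62]]
out 0.7 [[-0.76, -0.28, 2.1, 0.67, 0.99, 0.35]]
out 0.87 [[-0.87, -0.3, 2.2, 0.94, 0.97, 0.07]]
out 1.05 [[-0.98, -0.26, 2.3, 1.22, 1.01, -0.26]]
out 1.25 [[-1.07, -0.12, 2.37, 1.5, 1.13, -0.61]]
out 1.5 [[-1.13, 0.18, 2.39, 1.75, 1.38, -1.01]]
```

```bash
python3 -c "
from h import *
rel(*pose([-175,-55,100],.87))"
```

```text
t 9.4 turn [-0.02   0.201 -0.027] cm [-0.54  1.45  8.34] q [-0.844 -0.439  2.034  0.61   1.245  0.449] F [-1.7  1.2 -5.7]
```

Emit:
move_arm(
  deltas=[-0.01,0.1,-0.014,-0.3,0.7,3,1,-0.02,0.2,-0.027,-0.5,1.4,6,1,-0.02,0.2,-0.027,-0.5,1.4,8.3,1,-0.02,0.2,-0.027,-0.5,1.4,8.3,1,-0.02,0.2,-0.027,-0.5,1.4,8.3,1],
)

```text
time: 9.9
tool_pos: [0.5399, -0.1535, 0.1105]
ee_rot: [3.086, -0.892, 0.236]
wrist_force: [-0.4, -0.7, 0.4]
width: 0.0005
finger_force: 0.0
```

```bash
python3 -c "
from h import *
print(tip()); rel(*pose([-101,-55,100],.87))
s=robot.snapshot('wrist'); save(s,'w4.png')"
```

```text
[-161.   -67.1  128.8]
t 9.9 turn [ 0.016 -0.023  0.032] cm [ 1.49 -1.31  6.45] q [-0.857 -0.312  2.158  0.933  0.973  0.081] F [-0.4 -0.7  0.4]
```

View pics/w4.png

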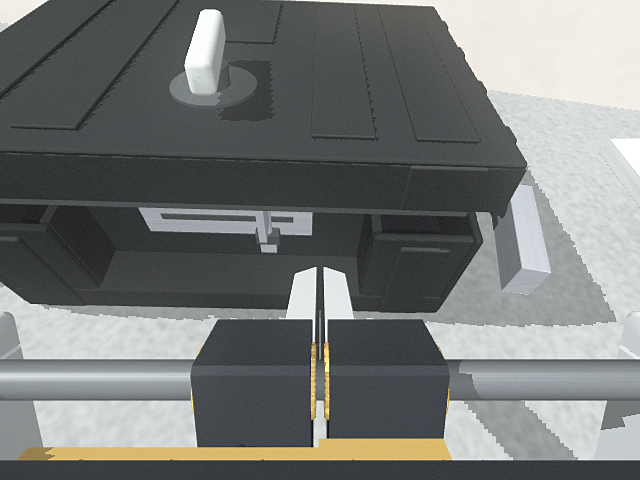

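The lid is up on the catch. The catch's clamp shows under the plate at about (267,243), left of the fingertips at (320,268).

```bash
python3 - <<'E'
from h import *
o=robot.get_obs(); s=robot.snapshot("wrist")
T=np.eye(4); T[:3,:3]=R.from_euler('xyz',o["ee_rot"]).as_matrix();T[:3,3]=o["tool_pos"]
q=CR.inv().apply((cloud(s,T@np.array(s["T_tool_cam"]))-C).reshape(-1,3)).reshape(480,640,3)*1000
for u,v in((267,218),(259,240),(275,240),(267,248),(145,210),(312,212),(145,230),(310,232),(200,232),(240,195),(320,210),(80,150)): print(u,v,q[v,u].round(1), s["image"][v,u])
E
```

```text
267 218 [-91.4 -31.6  95.8] [121 121 126]
259 240 [-104.9  -26.8   88.5] [170 176 183]
275 240 [-89.6 -35.2  67.6] [78 86 87]
267 248 [-89.  -28.3  55.9] [170 176 183]
145 210 [-80.9  57.1  88. ] [157 163 170]
312 212 [-77.  -62.4  86.5] [65 70 70]
145 230 [-79.   66.5  61.5] [51 55 55]
310 232 [-80.2 -61.3  66.3] [178 181 188]
200 232 [-78.2  24.7  59.7] [119 120 123]
240 195 [-115.4  -22.8  144.7] [57 58 59]
320 210 [-115.5  -66.8  134.2] [78 83 81]
80 150 [-112.5   52.   170.7] [77 78 83]
```

```bash
python3 -c "
from h import *
for x in(-155,-125,-101):rel(*pose([x,-56,100],.87))"
```

```text
t 10.0 turn [ 0.017 -0.023  0.032] cm [-1.86 -1.28  2.29] q [-0.858 -0.314  2.16   0.933  0.973  0.08 ] F [ 0.2 -1.2  0.2]
t 10.0 turn [ 0.017 -0.023  0.032] cm [ 0.02 -1.26  4.63] q [-0.858 -0.314  2.16   0.933  0.973  0.08 ] F [ 0.2 -1.2  0.2]
t 10.0 turn [ 0.017 -0.023  0.032] cm [ 1.52 -1.24  6.5 ] q [-0.858 -0.314  2.16   0.933  0.973  0.08 ] F [ 0.2 -1.2  0.2]
```

Emit:
move_arm(
  deltas=[0.017,-0.023,0.032,-1,-0.8,1.2,1,0.017,-0.023,0.032,-1.9,-1.3,2.3,1,0.017,-0.023,0.032,-1.9,-1.3,2.3,1,0.017,-0.023,0.032,-1.0,-1.3,3.4,1,0.017,-0.023,0.032,0,-1.3,4.6,1,0.017,-0.023,0.032,0,-1.3,4.6,1],
)

```text
time: 10.6
tool_pos: [0.572, -0.1345, 0.0796]
ee_rot: [-3.139, -0.87, 0.181]
wrist_force: [-0.2, 0.1, -0.2]
width: 0.0007
finger_force: 0.0
```

```bash
python3 -c "
from h import *
print(tip()); rel(*pose([-101,-56,100],.87))"
```

```text
[-125.6  -54.8   98.4]
t 10.6 turn [-0.001 -0.    -0.002] cm [1.7  0.12 1.78] q [-0.742 -0.211  2.138  0.942  0.857  0.13 ] F [-0.2  0.1 -0.2]
```

Emit:
move_arm(
  deltas=[0,0,0,0.6,0.1,0.6,1,0,0,0,1.2,0.1,1.2,1,0,0,0,1.7,0.1,1.8,1,0,0,0,1.7,0.1,1.8,1],
)

```text
time: 11.0
tool_pos: [0.5952, -0.1302, 0.0781]
ee_rot: [-3.134, -0.867, 0.177]
wrist_force: [-0.1, -0.3, 0.3]
width: 0.0003
finger_force: 0.0
```

```bash
python3 -c "
from h import *
print(tip()); rel(*pose([-100,-44,100],.87))"
```

```text
[-101.9  -54.8   97. ]
t 11.0 turn [-0.002  0.003 -0.005] cm [ 0.36 -1.08 -0.05] q [-0.689 -0.162  2.1    0.939  0.812  0.163] F [-0.1 -0.3  0.3]
```

Emit:
move_arm(
  deltas=[0,0,0,0.2,-0.4,0,1,0,0,0,0.2,-0.8,0,1,0,0,0,0.2,-0.9,0,1],
)

```text
time: 11.3
tool_pos: [0.5937, -0.1206, 0.079]
ee_rot: [-3.133, -0.867, 0.176]
wrist_force: [-0.9, -0.0, 0.3]
width: 0.0005
finger_force: 0.0
```

Emit:
move_arm(
  deltas=[0,0,0,0,-0.15,0,1,0,0,0,0,-0.15,0,1],
)

```text
time: 11.5
tool_pos: [0.5937, -0.1196, 0.0793]
ee_rot: [-3.134, -0.867, 0.176]
wrist_force: [-0.2, 0.2, -0.3]
width: 0.0005
finger_force: 0.0
```

Emit:
move_arm(
  deltas=[0,0,0,0,-0.15,0,1,0,0,0,0,-0.15,0,1],
)

```text
time: 11.7
tool_pos: [0.5936, -0.1191, 0.0794]
ee_rot: [-3.136, -0.867, 0.176]
wrist_force: [-0.5, -2.9, -1.2]
width: 0.0007
finger_force: 1.2
```

Emit:
move_arm(
  deltas=[0,0,0,0,-0.15,0,1,0,0,0,0,-0.15,0,1],
)

```text
time: 11.9
tool_pos: [0.5933, -0.1175, 0.0794]
ee_rot: [-3.135, -0.867, 0.176]
wrist_force: [-0.6, -3.5, -0.3]
width: 0.0003
finger_force: 1.6
```

```bash
python3 -c "
from h import *
print(tip()); rel(*pose([-100,-30,100],.87))"
```

```text
[-101.4  -42.    98.3]
t 11.9 turn [-0.     0.003 -0.005] cm [ 0.23 -1.2  -0.  ] q [-0.663 -0.186  2.116  0.928  0.795  0.193] F [-0.6 -3.5 -0.3]
```

Emit:
move_arm(
  deltas=[0,0,0,0.05,-0.3,0.05,1,0,0,0,0.1,-0.6,0.1,1,0,0,0,0.1,-0.9,0.1,1,0,0,0,0.1,-1.2,0.1,1,0,0,0,0.1,-1.2,0.1,1],
)

```text
time: 12.4
tool_pos: [0.5928, -0.1053, 0.0799]
ee_rot: [-3.136, -0.868, 0.176]
wrist_force: [0.1, -5.6, -0.5]
width: 0.0001
finger_force: 2.4
```

```bash
python3 -c "
from h import *
print(tip()); rel(*pose([-100,-29.5,122],.87))"
```

```text
[-99.7 -29.8  98.7]
t 12.4 turn [ 0.     0.002 -0.005] cm [ 1.76 -0.04 -1.53] q [-0.635 -0.203  2.129  0.919  0.776  0.219] F [ 0.1 -5.6 -0.5]
```

Emit:
move_arm(
  deltas=[0,0,0,0.3,0,-0.26,1,0,0,0,0.6,0,-0.52,1,0,0,0,0.9,0,-0.78,1,0,0,0,1.1,0,-0.95,1,0,0,0,1.1,0,-0.95,1],
)

```text
time: 12.9
tool_pos: [0.5909, -0.1042, 0.092]
ee_rot: [-3.132, -0.863, 0.176]
wrist_force: [-4.5, -4.2, -4.4]
width: 0.0005
finger_force: 4.0
```

```bash
python3 -c "
from h import *
print(tip(),lidang()); rel(*pose([-100,-29.5,124],.87))"
```

```text
[-101.2  -28.5  110.9] (np.float64(0.10278566798626432), 11113)
t 12.95 turn [-0.003  0.007 -0.005] cm [ 1.09  0.1  -0.76] q [-0.636 -0.225  2.116  0.887  0.803  0.26 ] F [-4.3 -5.  -4.4]
```

Emit:
move_arm(
  deltas=[0,0,0,0.25,0.03,-0.2,1,0,0,0,0.5,0.05,-0.4,1,0,0,0,0.75,0.05,-0.6,1,0,0,0,0.75,0.05,-0.6,1],
)

```text
time: 13.35
tool_pos: [0.5915, -0.1039, 0.1022]
ee_rot: [-3.131, -0.864, 0.176]
wrist_force: [-6.3, -2.5, -3.4]
width: -0.0002
finger_force: 4.7
```

```bash
python3 -c "
from h import *
print(tip(),lidang()); rel(*pose([-100,-29.5,128],.87))"
```

```text
[-100.6  -28.4  121.2] (np.float64(0.1436964337775218), 11460)
t 13.4 turn [-0.005  0.006 -0.005] cm [ 0.58  0.12 -0.4 ] q [-0.636 -0.238  2.104  0.871  0.821  0.286] F [-7.  -3.2 -3.2]
```

Emit:
move_arm(
  deltas=[0,0,0,0.3,0.05,-0.25,1,0,0,0,0.6,0.1,-0.5,1,0,0,0,0.9,0.1,-0.75,1,0,0,0,1.2,0.1,-1,1,0,0,0,1.6,0.1,-1.3,1,0,0,0,1.6,0.1,-1.3,1],
)

```text
time: 14.0
tool_pos: [0.5946, -0.1065, 0.1273]
ee_rot: [-3.136, -0.871, 0.178]
wrist_force: [-4.8, -0.3, -0.1]
width: 0.0006
finger_force: 2.9
```

```bash
python3 -c "
from h import *
print(tip(),lidang(),robot.get_obs()['wrist_force'])"
```

```text
[-98.2 -31.4 146.1] (np.float64(0.24157992995101607), 7528) [-3.34657598  0.29278469  0.34317811]
```

```bash
cat >> h.py <<'E'
def lid2():
    A=cloud(robot.snapshot("scene")).reshape(-1,3); q=CR.inv().apply(A-C)
    m=(abs(q[:,1])<.155)&(q[:,2]>.165)&(q[:,0]>-.13)&(q[:,0]<.2); q=q[m][:,[0,2]]; rng=np.random.default_rng(1); best=0
    for _ in range(300):
        a,b=q[rng.integers(len(q),size=2)]; n=np.array([b[1]-a[1],a[0]-b[0]]); L=np.linalg.norm(n)
        if L<.03: continue
        k=abs((q-a)@n/L)<.0025
        if k.sum()>best: best=k.sum(); K=k
    d=np.linalg.svd(q[K]-q[K].mean(0),full_matrices=False)[2][0]; d*=np.sign(d[1]); return round(float(np.arctan2(d[1],-d[0])),3),int(best)
def arc(phis,rads,y,beta=.87):
    o=robot.get_obs(); r=R.from_euler('xyz',o["ee_rot"])
    for f,ra in zip(phis,rads):
        pos,rot=pose([118-ra*np.cos(f),y,112+ra*np.sin(f)],beta)
        print(round(f,2),(r.inv()*rot).as_rotvec().round(3),(r.inv().apply(pos-o["tool_pos"])*100).round(2))
E
python3 - <<'E'
from h import *
print(lid2(),tip())
arc(np.arange(.23,.8,.08),np.linspace(218,210,8),-31)
import ik
q=robot.get_obs()["joint_positions"]
for f in np.arange(.2,1.75,.2):
    q,e=ik.ik(*pose([118-205*np.cos(f),-31,112+205*np.sin(f)],.87),q); print(f.round(2),q.round(2),e)
E
```

```text
(0.234, 13216) [-98.1 -31.9 146. ]
0.23 [ 0.    -0.001 -0.004] [ 1.45 -0.1  -0.72]
0.31 [ 0.    -0.001 -0.004] [ 3.08 -0.1  -1.34]
0.39 [ 0.    -0.001 -0.004] [ 4.74 -0.11 -1.82]
0.47 [ 0.    -0.001 -0.004] [ 6.43 -0.12 -2.17]
0.55 [ 0.    -0.001 -0.004] [ 8.13 -0.12 -2.38]
0.63 [ 0.    -0.001 -0.004] [ 9.84 -0.13 -2.45]
0.71 [ 0.    -0.001 -0.004] [11.53 -0.14 -2.39]
0.79 [ 0.    -0.001 -0.004] [13.21 -0.15 -2.19]
0.2 [-0.61 -0.24  2.04  0.82  0.84  0.37] 1.1102230246251565e-15
0.4 [-0.58 -0.25  1.97  0.76  0.88  0.47] 1.6714876011070245e-12
0.6 [-0.55 -0.24  1.88  0.7   0.91  0.57] 7.458478279431802e-12
0.8 [-0.5  -0.21  1.79  0.65  0.93  0.66] 3.49131834553873e-11
1.0 [-0.46 -0.15  1.7   0.6   0.93  0.73] 7.7982065249671e-11
1.2 [-0.41 -0.09  1.6   0.56  0.93  0.8 ] 8.931466677353228e-11
1.4 [-0.36 -0.01  1.5   0.52  0.93  0.86] 5.5081402980383665e-11
1.6 [-0.33  0.07  1.41  0.49  0.91  0.91] 2.9539396102784554e-11
```

The whole arc is reachable, so I'll raise the lid along it.

Emit:
move_arm(
  deltas=[0,0,0,1.45,0,-0.7,1,0,0,0,3.1,0,-1.35,1,0,0,0,4.7,0,-1.8,1,0,0,0,6.4,0,-2.2,1,0,0,0,8.1,0,-2.4,1,0,0,0,9.8,0,-2.45,1,0,0,0,11.5,0,-2.4,1,0,0,0,13.2,0,-2.2,1],
)

```text
time: 14.9
tool_pos: [0.6612, -0.0943, 0.2402]
ee_rot: [-3.133, -0.867, 0.176]
wrist_force: [-5.2, -1.7, -1.8]
width: 0.0004
finger_force: 2.3
```

```bash
python3 - <<'E'
from h import *
t=tip(); print(lid2(),t,np.hypot(118-t[0],t[2]-112),np.arctan2(t[2]-112,118-t[0]))
arc(np.arange(.85,1.35,.07),np.linspace(210,203,8),-31)
E
```

```text
(0.807, 22156) [-30.5 -31.6 259.1] 209.02310877029842 0.7806620689036217
0.85 [-0.001 -0.002 -0.004] [ 1.06 -0.1   0.12]
0.92 [-0.001 -0.002 -0.004] [ 2.49 -0.11  0.49]
0.99 [-0.001 -0.002 -0.004] [ 3.87 -0.11  0.95]
1.06 [-0.001 -0.002 -0.004] [ 5.22 -0.12  1.51]
1.13 [-0.001 -0.002 -0.004] [ 6.51 -0.12  2.16]
1.2 [-0.001 -0.002 -0.004] [ 7.75 -0.13  2.9 ]
1.27 [-0.001 -0.002 -0.004] [ 8.93 -0.13  3.72]
1.34 [-0.001 -0.002 -0.004] [10.04 -0.14  4.61]
```

Emit:
move_arm(
  deltas=[0,0,0,1.05,0,0.1,1,0,0,0,2.5,0,0.5,1,0,0,0,3.9,0,0.95,1,0,0,0,5.2,0,1.5,1,0,0,0,6.5,0,2.15,1,0,0,0,7.7,0,2.9,1,0,0,0,8.9,0,3.7,1,0,0,0,10,0,4.6,1],
)

```text
time: 15.75
tool_pos: [0.7596, -0.0765, 0.2861]
ee_rot: [-3.132, -0.867, 0.175]
wrist_force: [-4.0, -1.8, -0.7]
width: 0.0006
finger_force: 1.7
```

```bash
python3 - <<'E'
from h import *
t=tip(); print(lid2(),t,np.hypot(118-t[0],t[2]-112),np.arctan2(t[2]-112,118-t[0]))
arc(np.arange(1.38,1.7,.05),np.ones(8)*203,-31)
E
```

```text
(1.268, 21682) [ 69.5 -32.1 305. ] 199.00062813971215 1.324598895228218
1.38 [-0.003  0.001 -0.006] [ 0.98 -0.1   0.27]
1.43 [-0.003  0.001 -0.006] [ 1.76 -0.11  0.93]
1.48 [-0.003  0.001 -0.006] [ 2.5  -0.11  1.62]
1.53 [-0.003  0.001 -0.006] [ 3.2  -0.11  2.35]
1.58 [-0.003  0.001 -0.006] [ 3.87 -0.11  3.12]
1.63 [-0.003  0.001 -0.006] [ 4.5  -0.12  3.91]
1.68 [-0.003  0.001 -0.006] [ 5.08 -0.12  4.74]
```

Emit:
move_arm(
  deltas=[0,0,0,1.0,0,0.3,1,0,0,0,1.75,0,0.9,1,0,0,0,2.5,0,1.6,1,0,0,0,3.2,0,2.35,1,0,0,0,3.4,0,2.6,1,0,0,0,3.4,0,2.6,1],
)

```text
time: 16.4
tool_pos: [0.8013, -0.0689, 0.2954]
ee_rot: [-3.134, -0.869, 0.176]
wrist_force: [0.5, 0.3, -2.3]
width: 0.0005
finger_force: 1.1
```

```bash
python3 - <<'E'
from h import *
t=tip(); print(lid2(),t,np.arctan2(t[2]-112,118-t[0]),robot.get_obs()["wrist_force"])
E
```

```text
(1.461, 19364) [111.9 -32.2 314.2] 1.5406373236393467 [-0.4020381   0.83988632 -2.44682412]
```

Emit:
move_arm(
  deltas=[0,0,0,-0.5,0,-0.5,1,0,0,0,-0.6,0,-2.5,1,0,0,0,-0.6,0,-5,1,0,0,0,-0.6,0,-9,1,0,0,0,-0.6,0,-13,1,0,0,0,-0.6,0,-17,1,0,0,0,-0.6,0,-17,1],
)

```text
time: 17.15
tool_pos: [0.6682, -0.0953, 0.4118]
ee_rot: [3.134, -0.882, 0.184]
wrist_force: [-0.3, -0.2, 1.0]
width: 0.0004
finger_force: 0.0
```

```bash
python3 - <<'E'
from h import *
print(lid2(),tip(),robot.get_obs()["wrist_force"]); s=robot.snapshot("top"); save(s,"end.png")
E
```

```text
(1.462, 19412) [-23.3 -33.5 426.3] [-0.61095811 -0.04496    -0.0982179 ]
```

View pics/end.png

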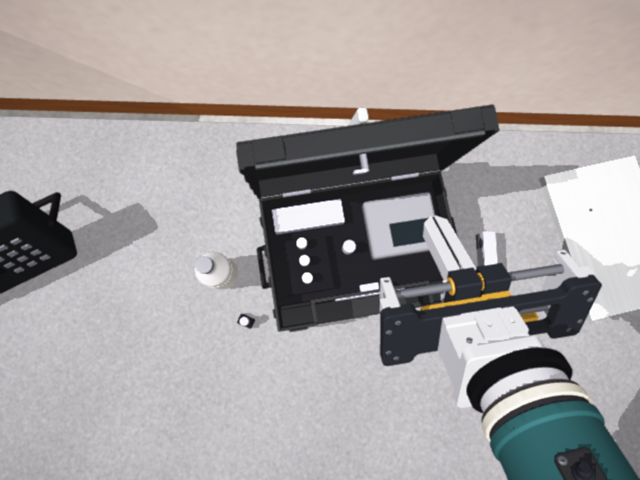

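The lid stands nearly upright (front rim from (240,150) to (495,110)). The bottle (213,268), probe (246,321) and block (488,245) have not moved, and the gripper is clear of everything.

```bash
python3 -c "
from bench import robot
print(robot.close_job())"
```

```text
the job is handed in; nothing more can be done
None
```

The case is open: I undid the latch, held the catch aside (about 6 N at most) and left the lid standing at about 1.46 rad, with the things beside the case untouched and the job handed in at about 17 s.

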